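# Put away the stacked microscope specimens

## Task

The specimens were left by the microscope, three of them in a stack. Take the stack apart and put everything away: each round mount, polished face up, flat in the dish of its own size, and the two steel blocks on the sloping rack, long block at the bottom and short block flat on top of it, both lying lengthwise up and down the slope, in the middle, with their lower ends against the lip. Set things down rather than dropping them, and leave the eyepiece, bottle and pot where they are.

Things in the scene. Friction and masses are not known exactly. Their poses are not given: they have to be found in the camera images.
- small_mount: Small round specimen mount: black resin disc, diameter 30 mm, 20 mm high, with a rectangular piece of bright metal in its upper face. Starts on top of the long block. Origin: centre of its underside; z up through the polished face. About 55 g.
- large_mount: Large round specimen mount: like the small one but diameter 50 mm, 20 mm high. Starts either standing alone on the table or as the bottom of the stack. Origin: centre of its underside; z up through the polished face. About 80 g.
- long_block: Long bare-metal block, 70 x 36 x 20 mm (x, y, z), flat. Starts as the middle of the stack of three. Origin: centre of its underside; x along its 70 mm length, y across its 36 mm width. About 0.4 kg. Either end may go first.
- short_block: Short bare-metal block, 52 x 36 x 20 mm (x, y, z), flat. Starts either as the bottom of the stack or alone on the table (in the stack it lies roughly crosswise under the long block). Origin: centre of its underside; x along its 52 mm length, y across its 36 mm width. About 0.3 kg.
- large_dish: Large white round dish fixed to the table, for the large mount: outside diameter 72 mm, inside 64 mm, floor 2 mm above the table, rim 6 mm above the table. Origin: centre of its underside, on the table.
- small_dish: Small white round dish fixed to the table, for the small mount: outside diameter 52 mm, inside 44 mm, floor 2 mm above the table, rim 6 mm above the table. Origin: centre of its underside, on the table.
- bed: Sloping bed of the rack, fixed: white plate with dark facing, 110 mm wide, 95 mm long up the slope, tilted 0.35 rad. A lip along its lower edge (robot side) stands 34 mm above the bed. Origin: on the bed surface at the foot of the lip's inner face, midway across, 14 mm above the table. x up the slope, y across, z out of the bed. Blocks do not slide on it.
- eyepiece: Bystander, loose: black microscope eyepiece standing upright, diameter 40 mm, 60 mm tall. Origin: centre of its underside. Leave alone.
- cleaner: Bystander, loose: small amber glass bottle, diameter 42 mm, 85 mm tall. Origin: centre of its underside. Leave alone.
- pillbox: Bystander, loose: small round grey pot with a white lid, diameter 48 mm, 36 mm tall. Origin: centre of its underside. Leave alone.
Things that resemble listed ones, but are neither listed nor needed, are in the scene too. Leave any red look-alike of the large_mount alone. What is shaped like the long_block but purple is not meant.

How it is judged (in metres and radians):
At the end, for the whole second after the job is handed in: Mounts face up, flat in their own dishes, centres within 10 mm. Long block flat on the rack bed, short block flat on it (0.08 rad), both along the slope within 0.2 rad, within 15 mm of the middle line, lower ends within 9 mm of the lip. All released and at rest (horizontal distance between small_mount and small_dish below 0.01 m and z of small_mount in the frame of small_dish below 0.005 m and angle between each of small_mount, large_mount's own z axis and vertical below 0.1 rad and horizontal distance between large_mount and large_dish below 0.01 m and z of large_mount in the frame of large_dish below 0.005 m and x of long_block in the frame of bed between 0.031 and 0.044 m and y of long_block in the frame of bed between -0.015 and 0.015 m and z of long_block in the frame of bed between -0.004 and 0.004 m and angle between the x axis of each of long_block, short_block and the x axis of bed, either way round below 0.2 rad and angle between the z axis of each of long_block, short_block and the z axis of bed, either way round below 0.08 rad and x of short_block in the frame of bed between 0.022 and 0.035 m and y of short_block in the frame of bed between -0.015 and 0.015 m and z of short_block in the frame of bed between 0.016 and 0.024 m and linear speed of each of small_mount, large_mount, long_block, short_block below 0.02 m/s and contact force between each of small_mount, large_mount, long_block, short_block and the fingers below 0.1 N); the robot touches nothing.
It fails at once if the eyepiece, bottle or pot was moved more than 20 mm or knocked over (distance of any of eyepiece, cleaner, pillbox from where it was at the start of the episode above 0.02 m or angle between any of eyepiece, cleaner, pillbox's own z axis and vertical above 0.5 rad).
It fails at once if a specimen was dropped from more than about 2 cm ((linear speed of small_mount above 0.65 m/s and contact force between small_mount and the fingers below 0.05 N) or (linear speed of large_mount above 0.65 m/s and contact force between large_mount and the fingers below 0.05 N) or (linear speed of long_block above 0.65 m/s and contact force between long_block and the fingers below 0.05 N) or (linear speed of short_block above 0.65 m/s and contact force between short_block and the fingers below 0.05 N)).
It also fails if it takes over 90 s, if anything falls off the work surface, if the arm or the gripper's body presses on something with over 40 N, if the wrist force passes 120 N, or if a joint passes its speed limit or range.

## Robot

A 6-joint arm with a two-finger parallel gripper is mounted at the origin on the work surface. World frame = base frame: x ahead of the robot, y to its left, z up, the work surface at z = 0. Lengths are in mm, angles in degrees, forces in N, time in s.
With the tool pointing down it reaches from about 300 to 875 mm from the base axis. Payload 6.4 kg.
Tool frame: the origin (TCP) lies between the finger pads; the fingertips stand 25 mm ahead of it and the grasp point (between the pads) lies 6 mm ahead of it; z points along the fingers, y is the line along which they close (so a half turn about z gives the same grasp; the last joint's range is limited). The gripper opens to 88 mm and grips with 3 to 60 N. Pads are 18 mm wide; open, the fingers measure 123 mm over their backs; the gripper's body (75 mm by 187 mm) begins 45 mm behind the grasp point.
Start: joints at [-77.424, 10.359, 92.074, -0, 77.567, -11.82], TCP at [237.521, -523.665, 263.714] pointing down, gripper open.
Joint ranges: [-171.53, 171.53], [-51.25, 118.39], [17.06, 147.69], [-65.23, 245.23], [0, 150.52], [-178.68, 178.68]. Speed limits (degrees/s): [147.25, 147.25, 172.46, 180, 180, 180].

## Interface

Orientations are given as [roll, pitch, yaw] about the fixed x, y, z axes, in that order (R = Rz(yaw) Ry(pitch) Rx(roll)).
In Python, from cell import read_state, grab_frame, camera_info, manip gives the robot as it stands. The module is installed in compiled form; this text tells all that it offers.
- The arm moves only by the shell command python3 -m creep 'ROWS' [OPENING] [FORCE]. ROWS is JSON, a list that holds one entry, the list of rows, each a list of 4 numbers: the shift along the tool's x, y, z each as a share of 150 mm, from -1 to 1, then the turn about the tool's z as a share of pi/4 rad, from -1 to 1. In form: [[[dx, dy, dz, roll], ...]]. A call has 1 to 12 rows; each row is the pose to reach, as a shift and turn from the pose commanded when the call began, along the tool's axes at that moment; what a row does not reach only later rows make up. A row lasts 1/10 s, in which the tool goes at most 50 mm and 8.59 degrees, less where a joint would pass 70% of its speed; a pose out of reach is approached as far as the arm can. A call with a number of a shift or a turn outside -1 to 1 is refused whole. A call with a gripper value outside its range is refused whole. OPENING is the opening, from 0 (shut) to 1 (fully open), set as the call begins (- or left out, the last holds). The fingers move at their own pace and stop on an object; FORCE is the grip in N (left out, the last holds). Time passes only in rows, so rows that repeat a pose let the fingers close. It gives the time, the measured TCP pose, the force, the opening and the grip force at its end, in the units of the state.
- read_state(): the state, without advancing time (a new reading comes with each control period).
- grab_frame(name): name is "side" or "top"; returns (picture, depth): 400x640x3 uint8, blue, green, red; 400x640 float32, mm along the optical axis (not along the pixel's ray), 0 where there is no reading.
- camera_info(name): a dict with "K" (3x3 intrinsics, pixels), "k1" (the pictures are not rectified: a ray, as slopes to the right and down, at radius r is drawn at 1 + k1 r^2 times it, then the intrinsics apply), "eye" and "attitude" of the camera in the world. Camera axes: x right, y down, z forward; pixel columns grow to the right and rows downward; lengths in mm; the calibration is good to about 2 mm. A picture is of the moment at which its call begins. camera_info takes no time and is no camera call.
- manip.hand_in(): hands the job in; it is judged then, once.
The state is a dict: "time_s": time; "joint_positions": joint angles; "qd": joint speeds; "effort": joint torques, N m; "ee_pos": TCP position; "ee_rot": TCP orientation; "force": force on the tool from outside, world axes, zero at the start; "ft_torque": the same for the moment, N m; "gripper_width": finger opening in mm; "grasp_force": force on a finger pad.
Only numpy, scipy, OpenCV 4.12 (cv2) and the standard library are available. Lean on these libraries where they do the work, as an engineer would, in place of code of your own. Each camera call takes 0.05 s, during which the arm holds its last target. There are 200 camera calls.

## Working session

There is one attempt and no reset: what is moved stays moved. The work goes in short steps, Python scripts to look and compute and a shell command to move; the robot and the scene stay as the last step left them, time stands still between calls to the robot, and variables do not carry over. Pictures are saved under pics/ and viewed, at most 14 in all, crops included, and the job is handed in when it is done.

```bash
mkdir -p pics; cat > h.py <<'E'
import numpy as np, cv2
from cell import read_state, grab_frame, camera_info, manip
from scipy.spatial.transform import Rotation as Rn
def cam(n):
    c=camera_info(n); return c
def Rc(c):
    a=np.array(c["attitude"],float)
    return a if a.shape==(3,3) else Rn.from_euler('xyz',a,degrees=True).as_matrix()
def cloud(n,d):
    c=cam(n);K=np.array(c["K"]);h,w=d.shape
    u,v=np.meshgrid(np.arange(w),np.arange(h))
    p=cv2.undistortPoints(np.stack([u,v],-1).reshape(-1,1,2).astype(float),K,np.array([c["k1"],0,0,0.])).reshape(h,w,2)
    P=np.dstack([p,np.ones((h,w))])*d[...,None]
    return P@Rc(c).T+np.array(c["eye"])
E
python3 - <<'E'
from h import *
for n in("side","top"):
    print(n,camera_info(n)); p,d=grab_frame(n); cv2.imwrite(f"pics/{n}0.png",p); np.save(n+"0.npy",d)
    P=cloud(n,d); print(np.median(P[::40,::80],axis=None), P[200,320],P[350,320])
print(read_state())
E
```

```text
side {'K': array([[369.30205795,   0.        , 324.15965187],
       [  0.        , 369.30205795, 198.24709828],
       [  0.        ,   0.        ,   1.        ]]), 'k1': -0.01833730892430935, 'eye': array([193.06595327, 820.46114203, 573.8804947 ]), 'attitude': array([-119.03967302,   -0.29360128, -153.42478872])}
164.409505750947 [ 6.59913288e+02 -8.98612091e+01 -5.33171727e-01] [402.39887095 412.5667613   -1.29040517]
top {'K': array([[427.288121  ,   0.        , 317.656201  ],
       [  0.        , 427.288121  , 197.73786072],
       [  0.        ,   0.        ,   1.        ]]), 'k1': -0.049877862349103075, 'eye': array([ 563.63361016,    4.5692632 , 1223.70720752]), 'attitude': array([-177.93411133,    1.39662867,  -91.36145324])}
144.6934597342652 [602.01390222  26.88839651  -5.74919623] [287.38673216  27.58053867 354.91753874]
{'time_s': 0.1, 'joint_positions': array([-7.74231757e+01,  1.03960940e+01,  9.21248527e+01, -8.52747048e-04,
        7.75674353e+01, -1.18207212e+01]), 'qd': array([-0.0183213 , -0.08312169, -0.18188446, -0.01182989, -0.01274392,
        0.00305917]), 'effort': array([ 3.59312435e-04, -4.34816587e+01, -3.42696655e+01,  7.04137352e-02,
        3.40338238e-02, -3.60444176e-05]), 'ee_pos': array([ 237.42227089, -523.21592438,  262.92440257]), 'ee_rot': array([-1.79913322e+02, -1.72902442e-02,  2.43977166e+01]), 'force': array([-0.0102008 , -0.41645625, -0.46892978]), 'ft_torque': array([0.04767449, 0.02560091, 0.00647921]), 'grasp_force': 0.0, 'gripper_width': 88.25688561870432}
```

View pics/top0.png

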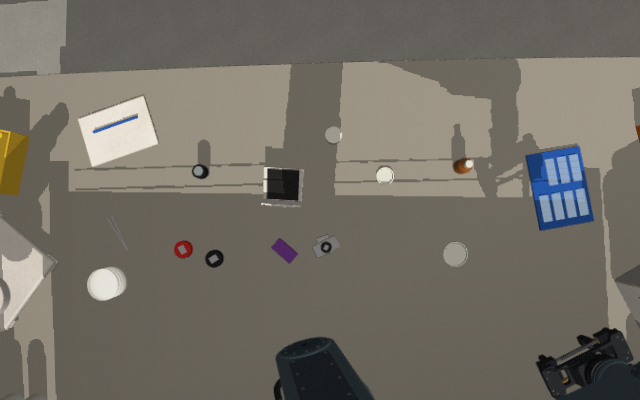

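View pics/side0.png

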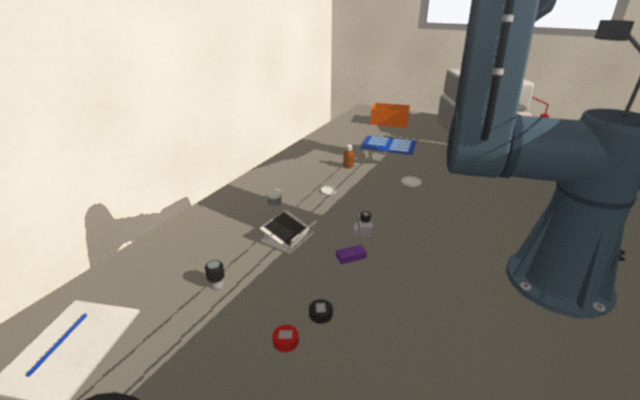

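The top view shows the stack at (326,246), the purple look-alike at (285,250), a black mount at (214,258) and a red one at (183,249). The rack is at (283,186) and the bystanders are at (200,171), (463,166) and (333,135). The dishes are at about (385,175) and (455,254). The black mount fits large_mount because the red one is excluded. The block in the stack fits long_block because the purple one is excluded. I'll confirm this in an enlarged crop and measure.

```bash
python3 - <<'E'
from h import *
p=cv2.imread("pics/top0.png");d=np.load("top0.npy")
c1=cv2.resize(p[225:275,165:355],None,fx=4.2,fy=4.2,interpolation=cv2.INTER_CUBIC)
c2=cv2.resize(p[120:275,310:480],None,fx=2.3,fy=2.3,interpolation=cv2.INTER_CUBIC)
c2=c2[:, :]
W=np.zeros((c1.shape[0]+c2.shape[0],800,3),np.uint8);W[:c1.shape[0],:c1.shape[1]]=c1[:,:800];W[c1.shape[0]:,:c2.shape[1]]=c2
c3=cv2.resize(p[160:212,255:312],None,fx=6,fy=6,interpolation=cv2.INTER_CUBIC);W[c1.shape[0]:c1.shape[0]+c3.shape[0],450:450+c3.shape[1]]=c3
cv2.imwrite("pics/crop1.png",W[:600])
P=cloud("top",d)
tz=P[...,2]
# table plane fit
m=(np.abs(tz)<25)&(P[...,0]>300)&(P[...,0]<650)&(np.abs(P[...,1])<450)
A=np.c_[P[m][:,:2],np.ones(m.sum())]
w=np.ones(len(A),bool)
for _ in range(8):
    s=np.linalg.lstsq(A[w],P[m][w][:,2],rcond=None)[0]; r=P[m][:,2]-A@s; w=np.abs(r)<2
print("plane",s,r[w].std())
np.save("plane.npy",s)
H=tz-(P[...,:2]@s[:2]+s[2])
n,l,st,ce=cv2.connectedComponentsWithStats(((H>2.2)&(H<200)&(P[...,0]<720)).astype(np.uint8)[:330])
for i in range(1,n):
    if 25<st[i,4]<4000:
        q=P[:330][l==i];h=H[:330][l==i]; print(st[i],ce[i].round(0),"xy med",np.median(q,0).round(0)[:2],"mid",((q.max(0)+q.min(0))/2)[:2].round(1),np.ptp(q,axis=0)[:2].round(0),"h",np.percentile(h,[10,50,90]).round(1))
E
```

```text
plane [ 3.05867768e-04 -4.88012541e-04 -1.60982280e+00] 1.1006073795708815
[453 157  25  19 272] [463. 165.] xy med [ 685. -366.] mid [ 689.3 -389.2] [52. 73.] h [10.1 56.2 83.7]
[374 160  22  26 180] [384. 174.] xy med [ 669. -158.] mid [ 676.2 -159.7] [73. 58.] h [2.5 3.9 7.7]
[189 163  22  17 221] [200. 171.] xy med [689. 356.] mid [694.3 372.6] [47. 65.] h [ 5.8 57.7 61.9]
[  0 165  25  30 563] [ 10. 180.] xy med [682. 925.] mid [680.2 948.2] [80. 81.] h [ 7.4 42.9 73.2]
[ 257  166   47   43 1563] [282. 186.] xy med [642. 132.] mid [642.5 140.6] [123. 135.] h [16.5 31.1 44. ]
[611 188  12  12  29] [616. 194.] xy med [ 598. -831.] mid [ 599.6 -829.2] [31. 35.] h [2.4 2.8 4.4]
[   0  211   60  119 3663] [ 19. 271.] xy med [422. 900.] mid [417.3 891.5] [350. 194.] h [30.5 38.2 42.7]
[106 216  10   9  28] [110. 220.] xy med [561. 641.] mid [558.2 641.4] [24. 28.] h [2.4 3.1 6.6]
[111 221  10  14  33] [116. 228.] xy med [532. 625.] mid [536.  625.3] [38. 27.] h [2.5 3.9 6.1]
[311 232  30  28 443] [325. 245.] xy med [476.  18.] mid [471.9  14.1] [78. 83.] h [16.8 39.4 59.7]
[117 234  10  15  43] [122. 240.] xy med [499. 605.] mid [496.2 608.9] [41. 27.] h [2.5 3.5 6.4]
[270 237  29  27 368] [284. 250.] xy med [463. 131.] mid [461.4 133.1] [75. 80.] h [ 4.8 19.3 22.6]
[170 239  23  21 291] [182. 250.] xy med [469. 422.] mid [470.  430.8] [58. 68.] h [ 5.  18.8 22.1]
[441 240  29  30 311] [455. 254.] xy med [ 438. -351.] mid [ 437.4 -353.3] [83. 80.] h [2.5 4.  6.7]
[201 249  23  23 272] [214. 259.] xy med [443. 332.] mid [436.7 340.7] [63. 66.] h [10.7 19.4 22.9]
[  87  264   42   38 1121] [107. 283.] xy med [383. 626.] mid [375.7 646.8] [107. 112.] h [20.8 60.3 63.9]
[614 265  26  64 889] [631. 291.] xy med [ 337. -824.] mid [ 304.2 -839.7] [181.  74.] h [18.9 46.7 87.3]
```

View pics/crop1.png

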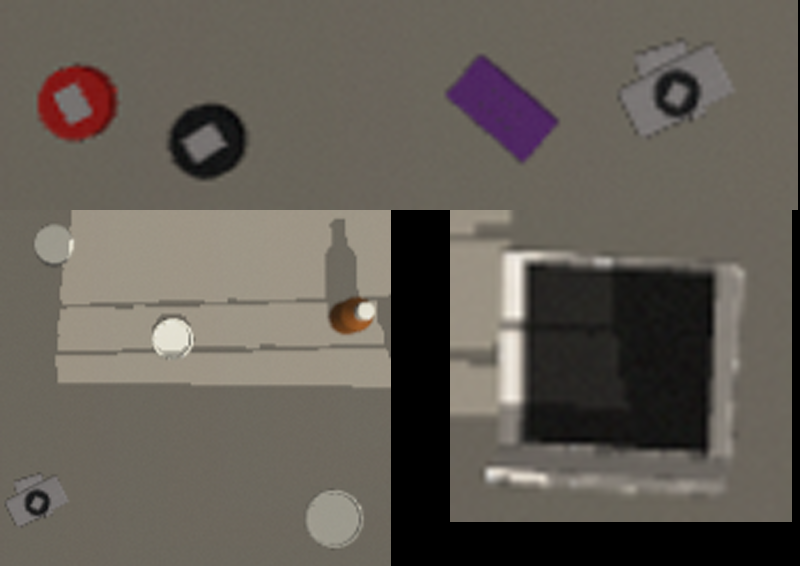

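Crop confirmed: black large mount alone at (214,258), red one excluded. The stack is small mount, then grey long block, then short block crosswise, with the purple block excluded. Next I'll fit models to the edges in both cameras for precise poses.

```bash
cat > fit.py <<'E'
from h import *
from scipy.optimize import minimize
def proj(n,X):
    c=cam(n);R=Rc(c).T;t=-R@np.array(c["eye"])
    return cv2.projectPoints(X.reshape(-1,1,3),cv2.Rodrigues(R)[0],t,np.array(c["K"]),np.array([c["k1"],0,0,0,0.]))[0].reshape(-1,2)
def grad(p):
    L=cv2.GaussianBlur(cv2.cvtColor(p,cv2.COLOR_BGR2LAB).astype(np.float32),(0,0),1.0)
    g=np.sqrt((cv2.Sobel(L,cv2.CV_32F,1,0)**2+cv2.Sobel(L,cv2.CV_32F,0,1)**2).sum(2)); return np.minimum(g,120)
def samp(g,uv): return cv2.remap(g,uv[:,:1].astype(np.float32),uv[:,1:].astype(np.float32),cv2.INTER_LINEAR).ravel()
def circ(r,z):
    a=np.linspace(0,2*np.pi,90); return np.c_[r*np.cos(a),r*np.sin(a),0*a+z]
def seg(a,b): return np.linspace(a,b,40)
def rect(l,w,z):
    c=np.array([[l,w],[l,-w],[-l,-w],[-l,w],[l,w]])/2
    return np.vstack([seg([*c[i],z],[*c[i+1],z]) for i in range(4)])
def dens(uv):
    h=cv2.convexHull(uv.astype(np.float32)).reshape(-1,2);h=np.vstack([h,h[:1]])
    return np.vstack([np.linspace(h[i],h[i+1],max(2,int(np.hypot(*(h[i+1]-h[i]))*3))) for i in range(len(h)-1)])
th=0.35
def bedpts():
    X=np.vstack([seg([95,-55,0],[95,55,0]),seg([0,55,0],[95,55,0]),seg([0,-55,0],[95,-55,0]),seg([0,-55,34],[0,55,34])])
    Ry=Rn.from_euler('y',-th).as_matrix(); return X@Ry.T+[0,0,14]
def fit(n,p,X,x0,hull=False,spin=True,span=12):
    g=grad(p)
    def f(q):
        R=Rn.from_euler('z',q[2] if spin else 0,degrees=True).as_matrix()
        uv=proj(n,X@R.T+[q[0],q[1],0]); 
        if hull: uv=dens(uv)
        return -samp(g,uv).mean()
    best=None
    for dx in np.arange(-span,span+1,6):
        for dy in np.arange(-span,span+1,6):
            for da in ((-12,-4,4,12) if spin else (0,)):
                v=f([x0[0]+dx,x0[1]+dy,x0[2]+da])
                if best is None or v<best[0]: best=(v,[x0[0]+dx,x0[1]+dy,x0[2]+da])
    r=minimize(f,best[1],method='Nelder-Mead',options=dict(initial_simplex=np.array(best[1])+np.array([[0,0,0],[4,0,0],[0,4,0],[0,0,5]]),xatol=.05,fatol=.01))
    return r.x.round(1),round(-r.fun,1)
cyl=lambda r,a,b:np.vstack([circ(r,a),circ(r,b)])
E
python3 - <<'E'
from fit import *
jobs=dict(small=(cyl(15,40,60),(476,16,0),True,False),large=(cyl(25,0,20),(440,332,0),True,False),
 red=(cyl(25,0,20),(469,422,0),True,False),
 long=(rect(70,36,40),(474,16,-60),False,True),sdish=(circ(26,6),(672,-159,0),False,False),ldish=(circ(36,6),(438,-352,0),False,False),
 bed=(bedpts(),(600,133,0),False,True))
for k,(X,x0,h,s) in jobs.items():
    for n in("top","side"):
        print(k,n,*fit(n,cv2.imread(f"pics/{n}0.png"),X,x0,h,s))
d=np.load("top0.npy");P=cloud("top",d)
m=np.zeros(d.shape,bool);m[168:198,270:297]=1
q=P[m];A=np.c_[q[:,:2],np.ones(len(q))];w=np.ones(len(q),bool)
for _ in range(6):
    s=np.linalg.lstsq(A[w],q[w][:,2],rcond=None)[0];w=np.abs(q[:,2]-A@s)<3
print("bed plane",s,np.arctan(np.hypot(*s[:2])),np.degrees(np.arctan2(s[1],s[0])))
E
```

```text
small top [471.6  13.2   3.5] 120.0
small side [469.4  15.2   2.8] 91.9
large top [443.  333.    1.8] 120.0
large side [440.8 336.1   0.6] 113.8
red top [470.7 422.3   1.5] 119.7
red side [468.9 425.4   2.9] 107.8
long top [472.8  12.3 -65.6] 47.7
long side [468.   21.3 -73.1] 64.0
sdish top [ 666.8 -159.9    2.4] 97.7
sdish side [ 665.3 -155.     4.2] 103.3
ldish top [ 439.6 -353.4    1.9] 96.9
ldish side [ 435.  -344.3    2.6] 101.9
bed top [603.7 134.8  -7. ] 87.4
bed side [599.  143.5  -2.9] 93.9
bed plane [ 2.99329359e-01 -1.38700065e-01 -1.46882313e+02] 0.3186597881369392 -24.861562868868415
```

```bash
sed -i 's/return np.minimum(g,120)/return np.sqrt(g)/' fit.py; python3 - <<'E'
from fit import *
jobs=dict(small=(cyl(15,40,60),(472,13,0),True,False),large=(cyl(25,0,20),(443,333,0),True,False),
 long=(rect(70,36,40),(473,12,-62),False,True),sdish=(circ(26,6),(667,-159,0),False,False),ldish=(circ(36,6),(438,-352,0),False,False),
 bed=(bedpts(),(602,135,0),False,True))
O=[]
for k,(X,x0,h,s) in jobs.items():
    for n in("top","side"):
        p=cv2.imread(f"pics/{n}0.png");r,v=fit(n,p,X,x0,h,s,span=6);print(k,n,r,v)
        if k in("long","bed"):
            uv=proj(n,X@Rn.from_euler('z',r[2],degrees=True).as_matrix().T+[r[0],r[1],0]);c=uv.mean(0);o=(c-[25,22]).astype(int)
            C=cv2.resize(p[o[1]:o[1]+44,o[0]:o[0]+50],None,fx=6,fy=6,interpolation=cv2.INTER_CUBIC)
            C2=C.copy()
            for a in uv: cv2.circle(C2,tuple(((a-o+.5)*6).astype(int)),1,(0,255,0),-1)
            O.append(np.hstack([C,C2]) if 0 else C2)
cv2.imwrite("pics/ov.png",np.vstack([np.hstack(O[:2]),np.hstack(O[2:])]))
E
```

```text
small top [471.9  13.4   2.2] 14.2
small side [470.   12.8   2.3] 10.3
large top [443.1 333.   -1.5] 14.5
large side [441.2 335.4   0.5] 11.1
long top [472.9  12.7 -65.5] 6.7
long side [468.2  21.4 -73.2] 7.8
sdish top [ 665.5 -160.1    4. ] 11.5
sdish side [ 663.9 -155.    -0. ] 11.3
ldish top [ 439.6 -353.4    2. ] 9.9
ldish side [ 435.1 -344.3    2.9] 10.1
bed top [598.  134.1  -4.7] 10.8
bed side [600.7 144.9  -3.7] 10.5
```

View pics/ov.png

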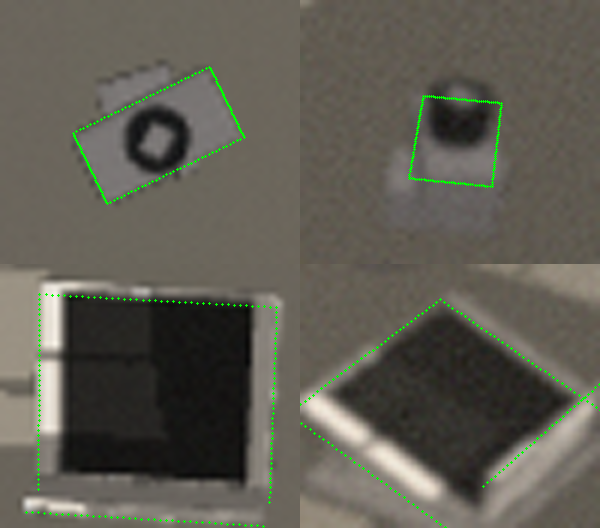

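The overlay shows the long block fits well in the top view. For the bed, the fit's lip line landed on the outer lip edge, so I'll refine it with intensity profiles.

```bash
python3 - <<'E'
from fit import *
g=cv2.cvtColor(cv2.imread("pics/top0.png"),cv2.COLOR_BGR2GRAY).astype(np.float32)
Ry=Rn.from_euler('y',-th).as_matrix()
def pix(X,q):
    return proj("top",(X@Ry.T+[0,0,14])@Rn.from_euler('z',q[2],degrees=True).as_matrix().T+[q[0],q[1],0])
for yaw in(-4.2,):
    q=(602,134.5,yaw)
    for nm,z,xs in(("bedx",0,np.arange(-10,104,2)),("lipx",34,np.arange(-16,14,2))):
        print(nm,[(int(x),int(samp(g,pix(np.c_[0*np.linspace(-35,35,60)+x,np.linspace(-35,35,60),np.full(60,z)],q)).mean())) for x in xs])
    print("bedy",[(int(y),int(samp(g,pix(np.c_[np.linspace(25,85,60),np.full(60,y),np.zeros(60)],q)).mean())) for y in np.arange(-66,68,2)])
# yaw: sub-pixel edge of dark right side & top & bottom vs position
q=(602,134.5,0)
def edges(axis,rng,pos):
    out=[]
    for s in pos:
        t=np.arange(*rng,.5);X=np.c_[t,0*t+s,0*t] if axis=='x' else np.c_[0*t+s,t,0*t]
        v=cv2.GaussianBlur(samp(g,pix(X,q)).reshape(1,-1),(0,0),2).ravel();out.append(t[np.argmax(np.abs(np.gradient(v)))])
    return np.round(np.degrees(np.arctan(np.polyfit(pos,out,1)[0])),1),np.round(np.median(out),1)
print("right",edges('y',(-52,-32),np.arange(25,80,5)),"left",edges('y',(30,60),np.arange(25,80,5)),"lower",edges('x',(-8,15),np.arange(-35,36,5)),"upper",edges('x',(80,100),np.arange(-35,36,5)))
E
```

```text
bedx [(-10, 120), (-8, 103), (-6, 101), (-4, 101), (-2, 101), (0, 101), (2, 98), (4, 84), (6, 40), (8, 20), (10, 20), (12, 21), (14, 21), (16, 20), (18, 20), (20, 20), (22, 22), (24, 24), (26, 28), (28, 29), (30, 29), (32, 29), (34, 29), (36, 29), (38, 29), (40, 28), (42, 29), (44, 28), (46, 28), (48, 28), (50, 28), (52, 29), (54, 29), (56, 29), (58, 28), (60, 27), (62, 24), (64, 25), (66, 28), (68, 28), (70, 29), (72, 29), (74, 29), (76, 29), (78, 29), (80, 28), (82, 28), (84, 28), (86, 28), (88, 29), (90, 36), (92, 63), (94, 101), (96, 126), (98, 115), (100, 101), (102, 101)]
lipx [(-16, 101), (-14, 101), (-12, 101), (-10, 101), (-8, 102), (-6, 109), (-4, 124), (-2, 137), (0, 138), (2, 120), (4, 103), (6, 101), (8, 101), (10, 101), (12, 100)]
bedy [(-66, 101), (-64, 101), (-62, 101), (-60, 104), (-58, 110), (-56, 124), (-54, 131), (-52, 130), (-50, 128), (-48, 122), (-46, 90), (-44, 39), (-42, 22), (-40, 20), (-38, 20), (-36, 21), (-34, 20), (-32, 21), (-30, 21), (-28, 20), (-26, 20), (-24, 20), (-22, 21), (-20, 21), (-18, 21), (-16, 20), (-14, 20), (-12, 20), (-10, 21), (-8, 21), (-6, 22), (-4, 24), (-2, 26), (0, 30), (2, 33), (4, 36), (6, 36), (8, 36), (10, 36), (12, 35), (14, 35), (16, 36), (18, 36), (20, 35), (22, 35), (24, 35), (26, 35), (28, 35), (30, 35), (32, 35), (34, 35), (36, 35), (38, 35), (40, 35), (42, 76), (44, 134), (46, 197), (48, 212), (50, 214), (52, 203), (54, 175), (56, 151), (58, 139), (60, 140), (62, 139), (64, 139), (66, 140)]
right (np.float64(-3.2), np.float64(-49.0)) left (np.float64(-4.2), np.float64(40.5)) lower (np.float64(1.0), np.float64(3.5)) upper (np.float64(4.3), np.float64(93.0))
```

Bed origin is about (604.8, 133.5), yaw −3.9°. The top-camera fits are consistent with each other. Moving to above the stack.

```bash
cat > go.py <<'E'
import sys
from h import *
def plan(x,y,tip,yaw=None):
    s=read_state();R=Rn.from_euler('xyz',s["ee_rot"],degrees=True).as_matrix()
    d=R.T@(np.array([x,y,tip+25])-s["ee_pos"]);w=s["ee_rot"][2]
    t=0 if yaw is None else -((yaw-w+90)%180-90)
    print("t",round(s["time_s"],1),"tip",(s["ee_pos"]-[0,0,25]).round(1),"yaw",w.round(1),"F",np.round(s["force"],1),"w",round(s["gripper_width"],1),"gf",round(s["grasp_force"],1),"j6",s["joint_positions"][5].round(0),"| shares",(d/150).round(3),"turn",round(t/45,3))
if __name__=="__main__":
    a=[float(v) for v in sys.argv[1:]]; plan(*a)
E
python3 -m creep '[[[0.97,-0.87,0.2,0],[0.97,-0.87,0.2,0],[0.97,-0.87,0.2,0],[0.97,-0.87,0.2,0],[0.97,-0.87,0.2,0]]]' 0.7 20
python3 -m creep '[[[0.97,-0.87,0.2,0],[0.97,-0.87,0.2,0],[0.97,-0.87,0.2,0],[0.97,-0.87,0.2,0],[0.97,-0.87,0.2,0]]]'
python3 -m creep '[[[0.97,-0.87,0.2,0],[0.97,-0.87,0.2,0],[0.97,-0.87,0.2,0],[0.97,-0.87,0.2,0],[0.97,-0.87,0.2,0],[0.97,-0.87,0.2,0]]]'
python3 go.py 472 13.2 48
```

```text
time_s: 0.6
ee_pos: [317.1, -339.3, 232.0]
ee_rot: [-179.7, -0.1, 24.7]
force: [-0.6, 0.3, -0.2]
gripper_width: 61.7
grasp_force: 0.0
time_s: 1.1
ee_pos: [395.4, -161.2, 202.6]
ee_rot: [-179.8, 0.0, 24.8]
force: [-0.3, 0.1, 0.1]
gripper_width: 61.5
grasp_force: 0.0
time_s: 1.7
ee_pos: [473.5, 13.0, 173.4]
ee_rot: [180.0, 0.1, 24.5]
force: [-0.4, -0.2, 0.3]
gripper_width: 61.8
grasp_force: 0.0
t 1.7 tip [473.5  13.  148.4] yaw 24.5 F [-0.4 -0.2  0.3] w 61.8 gf 0.0 j6 53.0 | shares [-0.008 -0.005  0.669] turn 0.0
```

```bash

python3 -m creep '[[[-0.008,-0.005,0.4,0],[-0.008,-0.005,0.6,0],[-0.008,-0.005,0.665,0],[-0.008,-0.005,0.665,0],[-0.008,-0.005,0.665,0]]]'
python3 -m creep '[[[0,0,0,0],[0,0,0,0],[0,0,0,0],[0,0,0,0],[0,0,0,0],[0,0,0,0]]]' 0.2 10
python3 go.py 472 13.2 150
```

```text
time_s: 2.2
ee_pos: [473.2, 12.0, 75.6]
ee_rot: [179.9, -0.1, 24.3]
force: [0.2, 1.0, 1.0]
gripper_width: 61.6
grasp_force: 0.0
time_s: 2.8
ee_pos: [472.3, 13.4, 74.4]
ee_rot: [180.0, -0.0, 24.4]
force: [0.0, 0.3, 5.3]
gripper_width: 29.4
grasp_force: 10.0
t 2.8 tip [472.3  13.4  49.4] yaw 24.4 F [0.  0.3 5.3] w 29.4 gf 10.0 j6 53.0 | shares [-0.002  0.001 -0.67 ] turn 0.0
```

```bash

python3 -m creep '[[[0,0,-0.25,0],[0,0,-0.5,0],[0,0,-0.5,0],[0,0,-0.5,0]]]'
python3 go.py 665.5 -160 120
```

```text
time_s: 3.2
ee_pos: [472.3, 13.3, 149.4]
ee_rot: [179.9, -0.1, 24.4]
force: [-0.4, 0.1, -1.2]
gripper_width: 29.4
grasp_force: 10.0
t 3.2 tip [472.3  13.3 124.4] yaw 24.4 F [-0.4  0.1 -1.2] w 29.4 gf 10.0 j6 53.0 | shares [0.696 1.585 0.032] turn 0.0
```

```bash

python3 -m creep '[[[0.348,0.79,0,0],[0.348,0.79,0,0],[0.348,0.79,0,0],[0.348,0.79,0,0]]]'
python3 -m creep '[[[0.348,0.795,0.3,0],[0.348,0.795,0.4,0],[0.348,0.795,0.5,0],[0.348,0.795,0.5,0],[0.348,0.795,0.5,0],[0.348,0.795,0.5,0]]]'
python3 go.py 665.5 -160 12
python3 - <<'E'
from h import *
a,_=grab_frame("top");b,_=grab_frame("side")
cv2.imwrite("pics/d1.png",np.hstack([cv2.resize(a[130:230,330:430],None,fx=4,fy=4),cv2.resize(b[140:240,280:380],None,fx=4,fy=4)]))
E
```

```text
time_s: 3.6
ee_pos: [569.7, -75.6, 147.0]
ee_rot: [-180.0, 0.1, 24.2]
force: [-0.3, 0.1, -1.3]
gripper_width: 29.3
grasp_force: 10.0
time_s: 4.2
ee_pos: [664.5, -158.8, 74.3]
ee_rot: [-180.0, 0.0, 24.4]
force: [-0.3, -0.0, 0.0]
gripper_width: 29.4
grasp_force: 10.0
t 4.2 tip [ 664.5 -158.8   49.3] yaw 24.4 F [-0.3 -0.   0. ] w 29.4 gf 10.0 j6 42.0 | shares [0.003 0.01  0.249] turn 0.0
```

View pics/d1.png

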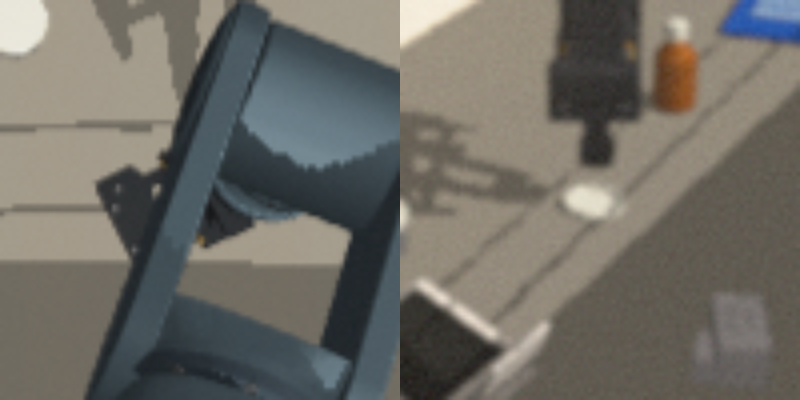

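The side crop shows the mount held over the dish at (590,200), with the stack undisturbed at the lower right. I'm lowering it.

```bash

python3 -m creep '[[[0.003,0.01,0.12,0],[0.003,0.01,0.2,0],[0.003,0.01,0.23,0],[0.003,0.01,0.24,0],[0.003,0.01,0.25,0],[0.003,0.01,0.255,0],[0.003,0.01,0.255,0]]]'
python3 go.py 665.5 -160 11.4
```

```text
time_s: 5.0
ee_pos: [666.5, -161.3, 36.6]
ee_rot: [180.0, -0.0, 24.4]
force: [-1.6, 0.7, 2.9]
gripper_width: 29.5
grasp_force: 10.0
t 5.0 tip [ 666.5 -161.3   11.6] yaw 24.4 F [-1.6  0.7  2.9] w 29.5 gf 10.0 j6 42.0 | shares [-0.003 -0.011  0.001] turn 0.0
```

Force +2.9 N at tip 11.6 means the mount is on the dish floor. Releasing, then retreating toward the stack while turning.

```bash

python3 -m creep '[[[0,0,0,0],[0,0,0,0],[0,0,0,0]]]' 0.55
python3 -m creep '[[[0,0,-0.2,0],[0,0,-0.5,0],[0,0,-0.8,0.2],[0,0,-0.8,0.6],[0,0,-0.8,1],[0,0,-0.8,1],[0,0,-0.8,1],[0,0,-0.8,1],[0,0,-0.8,1]]]' 0.7
python3 go.py 472.6 13 90 -65.5
```

```text
time_s: 5.3
ee_pos: [666.4, -161.4, 35.8]
ee_rot: [180.0, -0.0, 24.4]
force: [-0.3, -0.2, -0.5]
gripper_width: 48.0
grasp_force: 0.0
time_s: 6.2
ee_pos: [666.2, -161.3, 155.6]
ee_rot: [180.0, -0.0, -20.6]
force: [0.1, -0.2, 0.1]
gripper_width: 61.5
grasp_force: 0.0
t 6.2 tip [ 666.2 -161.3  130.6] yaw -20.6 F [ 0.1 -0.2  0.1] w 61.5 gf 0.0 j6 87.0 | shares [-1.617 -0.633  0.271] turn 0.997
```

```bash

python3 -m creep '[[[-0.81,-0.317,0,0],[-0.81,-0.317,0,0],[-0.81,-0.317,0,0],[-0.81,-0.317,0,0]]]'
python3 -m creep '[[[-0.807,-0.316,0.1,0.997],[-0.807,-0.316,0.1,0.997],[-0.807,-0.316,0.1,0.997],[-0.807,-0.316,0.1,0.997],[-0.807,-0.316,0.1,0.997],[-0.807,-0.316,0.1,0.997],[-0.807,-0.316,0.1,0.997],[-0.807,-0.316,0.1,0.997]]]'
python3 go.py 472.6 13 23.5 -65.5
python3 - <<'E'
from fit import *
p,_=grab_frame("side");cv2.imwrite("pics/s2.png",cv2.resize(p[150:270,300:440],None,fx=4,fy=4))
E
```

```text
time_s: 6.6
ee_pos: [566.3, -71.1, 155.0]
ee_rot: [-180.0, 0.2, -20.4]
force: [0.2, -0.1, 0.6]
gripper_width: 62.0
grasp_force: 0.0
time_s: 7.4
ee_pos: [473.4, 12.6, 141.0]
ee_rot: [-180.0, -0.0, -65.4]
force: [-0.6, 0.4, -0.2]
gripper_width: 61.6
grasp_force: 0.0
t 7.4 tip [473.4  12.6 116. ] yaw -65.4 F [-0.6  0.4 -0.2] w 61.6 gf 0.0 j6 143.0 | shares [-0.005  0.004  0.617] turn 0.003
```

View pics/s2.png

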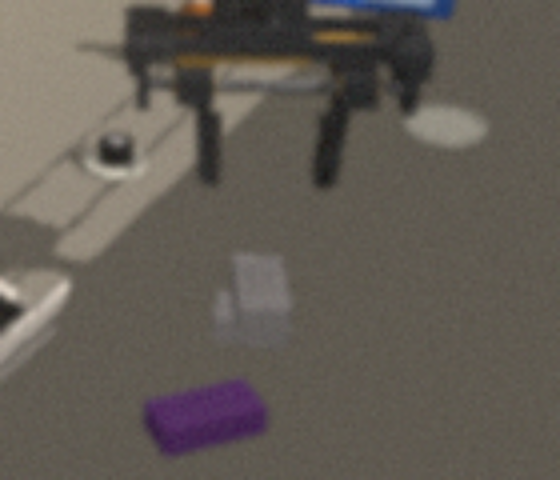

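The small mount sits in its dish at (115,150), and the fingers straddle the long block. Descending to grip it.

```bash

python3 -m creep '[[[-0.005,0.003,0.3,0],[-0.005,0.003,0.5,0],[-0.005,0.003,0.58,0],[-0.005,0.003,0.61,0],[-0.005,0.003,0.615,0],[-0.005,0.003,0.615,0]]]' 0.7
python3 -m creep '[[[0,0,0,0],[0,0,0,0],[0,0,0,0],[0,0,0,0],[0,0,0,0]]]' 0.2 30
python3 go.py 472.6 13 100
```

```text
time_s: 8.05
ee_pos: [473.1, 13.2, 49.6]
ee_rot: [-179.9, -0.1, -65.5]
force: [-0.4, -1.5, -0.7]
gripper_width: 61.7
grasp_force: 0.0
time_s: 8.55
ee_pos: [472.2, 13.4, 49.0]
ee_rot: [-180.0, -0.0, -65.5]
force: [-0.5, 0.2, 5.7]
gripper_width: 35.8
grasp_force: 29.9
t 8.6 tip [472.2  13.4  24. ] yaw -65.5 F [-0.5  0.2  5.7] w 35.8 gf 29.9 j6 143.0 | shares [ 0.004 -0.001 -0.507] turn 0.0
```

```bash

python3 -m creep '[[[0,0,-0.05,0],[0,0,-0.2,0],[0,0,-0.5,0],[0,0,-0.7,0],[0,0,-0.7,0],[0,0,-0.7,0]]]'
python3 - <<'E'
from fit import *
p,_=grab_frame("side");cv2.imwrite("pics/s3.png",cv2.resize(p[150:270,300:440],None,fx=4,fy=4))
E
python3 go.py 637 131 120 -3.9
```

```text
time_s: 9.15
ee_pos: [471.6, 13.6, 153.2]
ee_rot: [-180.0, -0.0, -65.5]
force: [-0.8, -0.3, -3.3]
gripper_width: 35.8
grasp_force: 29.9
t 9.2 tip [470.7  13.8 127. ] yaw -65.5 F [ 0.7  0.4 -4.5] w 35.9 gf 29.9 j6 143.0 | shares [-0.25  -1.333  0.045] turn -1.368
```

View pics/s3.png

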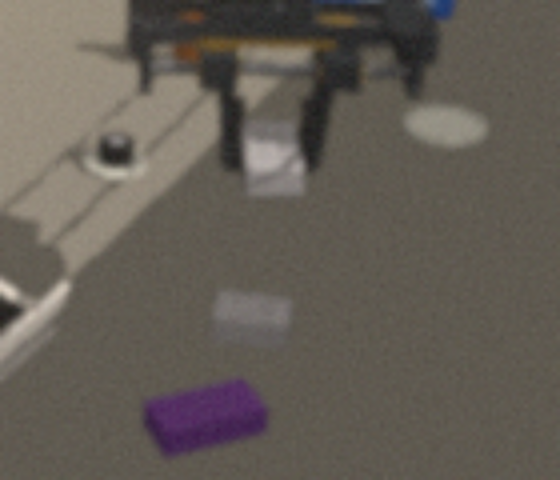

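The long block is held level, and the short block stays on the table. Moving it to the rack.

```bash

python3 -m creep '[[[-0.15,-0.8,0,0],[-0.15,-0.8,0,0],[-0.15,-0.8,0,0],[-0.15,-0.8,0,0]]]'
python3 -m creep '[[[-0.1,-0.53,0,-1],[-0.1,-0.53,0,-1],[-0.1,-0.53,0,-1],[-0.1,-0.53,0,-1],[-0.1,-0.53,0,-1],[-0.1,-0.53,0,-1],[-0.1,-0.53,0,-1]]]'
python3 go.py 638.5 131 55 -3.9
```

```text
time_s: 9.6
ee_pos: [572.1, 85.4, 150.5]
ee_rot: [179.8, 0.1, -65.4]
force: [-0.8, -1.1, -3.5]
gripper_width: 35.8
grasp_force: 29.9
time_s: 10.3
ee_pos: [635.7, 129.7, 150.6]
ee_rot: [179.9, 0.3, -20.5]
force: [-0.0, -0.8, -4.1]
gripper_width: 35.7
grasp_force: 29.9
t 10.3 tip [635.7 129.7 125.6] yaw -20.5 F [-0.  -0.8 -4.1] w 35.7 gf 29.9 j6 112.0 | shares [ 0.017 -0.015  0.471] turn -0.369
```

```bash

python3 -m creep '[[[0.017,-0.015,0.1,-0.369],[0.017,-0.015,0.3,-0.369],[0.017,-0.015,0.45,-0.369],[0.017,-0.015,0.47,-0.369],[0.017,-0.015,0.47,-0.369],[0.017,-0.015,0.47,-0.369]]]'
python3 go.py 638.5 131 44 -3.9
python3 - <<'E'
from fit import *
p,_=grab_frame("side");q,_=grab_frame("top")
cv2.imwrite("pics/s4.png",np.hstack([cv2.resize(p[185:285,235:335],None,fx=4,fy=4),cv2.resize(q[150:250,240:340],None,fx=4,fy=4)]))
E
```

```text
time_s: 10.9
ee_pos: [641.6, 131.5, 84.0]
ee_rot: [-180.0, -0.1, -3.9]
force: [-0.4, 0.1, -4.0]
gripper_width: 35.6
grasp_force: 29.9
t 10.9 tip [641.6 131.5  59. ] yaw -3.9 F [-0.4  0.1 -4. ] w 35.6 gf 29.9 j6 95.0 | shares [-0.021  0.005  0.1  ] turn -0.0
```

View pics/s4.png

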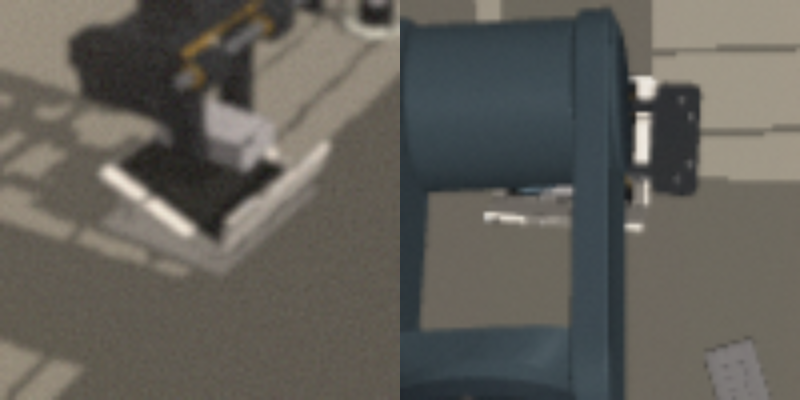

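The block is held level over the middle of the bed (side crop). Lowering slowly until the upper end touches.

```bash

python3 -m creep '[[[-0.021,0.005,0.05,0],[-0.021,0.005,0.09,0],[-0.021,0.005,0.1,0],[-0.021,0.005,0.1,0],[-0.021,0.005,0.1,0]]]'
python3 -m creep '[[[0,0,0.007,0],[0,0,0.014,0],[0,0,0.02,0],[0,0,0.02,0]]]'
python3 go.py 636.5 131 31 -3.9
```

```text
time_s: 11.5
ee_pos: [637.8, 131.2, 67.9]
ee_rot: [-180.0, 0.0, -3.9]
force: [-0.5, 0.7, -2.8]
gripper_width: 35.7
grasp_force: 29.9
time_s: 11.9
ee_pos: [637.8, 131.5, 66.1]
ee_rot: [-180.0, 0.0, -3.8]
force: [-6.3, 0.7, 5.8]
gripper_width: 35.9
grasp_force: 30.0
t 11.9 tip [637.8 131.5  41.1] yaw -3.8 F [-6.3  0.7  5.8] w 35.9 gf 30.0 j6 95.0 | shares [-0.008  0.004  0.067] turn 0.001
```

```bash

python3 -m creep '[[[0,0,0,0],[-0.002,0,0.01,0],[-0.004,0,0.02,0],[-0.005,0,0.03,0],[-0.005,0,0.03,0]]]' 0.2 8
python3 go.py 635.4 131 31 -3.9
```

```text
time_s: 12.4
ee_pos: [637.0, 131.2, 60.0]
ee_rot: [180.0, 0.0, -3.9]
force: [-0.9, 0.8, -3.2]
gripper_width: 36.3
grasp_force: 8.0
t 12.4 tip [637.  131.2  35. ] yaw -3.9 F [-0.9  0.8 -3.2] w 36.3 gf 8.0 j6 95.0 | shares [-0.011  0.002  0.027] turn 0.001
```

```bash

python3 -m creep '[[[-0.003,0.002,0.01,0],[-0.006,0.002,0.018,0],[-0.008,0.002,0.024,0],[-0.009,0.002,0.026,0],[-0.009,0.002,0.026,0]]]'
python3 go.py 635.4 131 31 -3.9
python3 - <<'E'
from fit import *
p,_=grab_frame("side")
cv2.imwrite("pics/s5.png",cv2.resize(p[195:265,250:330],None,fx=6,fy=6,interpolation=cv2.INTER_CUBIC))
E
```

```text
time_s: 12.9
ee_pos: [635.8, 130.8, 56.6]
ee_rot: [180.0, -0.0, -3.9]
force: [0.5, -0.4, -2.9]
gripper_width: 36.0
grasp_force: 8.0
t 12.9 tip [635.8 130.8  31.6] yaw -3.9 F [ 0.5 -0.4 -2.9] w 36.0 gf 8.0 j6 95.0 | shares [-0.003 -0.001  0.004] turn 0.001
```

View pics/s5.png

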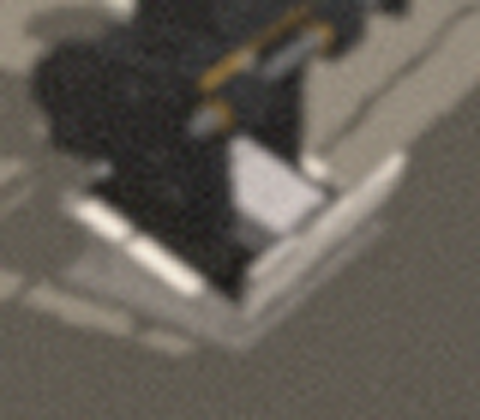

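The block has pivoted to about the slope angle with its lower end behind the lip. Releasing and checking.

```bash

python3 -m creep '[[[0,0,0,0],[0,0,0,0],[0,0,0,0]]]' - 3
python3 -m creep '[[[0,0,0,0],[0,0,0,0],[0,0,0,0]]]' 0.55
python3 -m creep '[[[0,0,-0.2,0],[0,0,-0.5,0],[0,0,-0.8,0],[0,0,-0.8,0],[0,0,-0.8,0]]]' 0.7
python3 go.py 480 13 120 24.5
```

```text
time_s: 13.25
ee_pos: [635.4, 131.0, 56.3]
ee_rot: [180.0, 0.0, -3.9]
force: [-0.7, -0.1, -4.3]
gripper_width: 36.1
grasp_force: 3.0
time_s: 13.55
ee_pos: [636.1, 131.0, 57.1]
ee_rot: [-180.0, -0.1, -3.9]
force: [-0.1, 0.3, -0.6]
gripper_width: 48.8
grasp_force: 0.0
time_s: 14.05
ee_pos: [636.7, 131.0, 178.5]
ee_rot: [-180.0, -0.2, -3.9]
force: [-0.6, -1.0, -1.0]
gripper_width: 62.0
grasp_force: 0.0
t 14.1 tip [636.7 131.  153.5] yaw -3.9 F [-0.6 -1.  -1. ] w 62.0 gf 0.0 j6 95.0 | shares [-0.99   0.856  0.22 ] turn -0.63
```

```bash

python3 -m creep '[[[-0.9,1,0,0],[-0.9,1,0,0],[-0.9,1,0,0],[-0.9,1,0,0],[-0.9,1,0,0]]]'
python3 -m creep '[[[-0.1,0.8,0,-0.63],[-0.1,0.8,0,-0.63],[-0.1,0.8,0,-0.63],[-0.1,0.8,0,-0.63]]]'
python3 - <<'E'
from fit import *
O=[]
for n in("top","side"):
    p,d=grab_frame(n);cv2.imwrite(f"pics/{n}6.png",p);np.save(f"{n}6.npy",d)
    O.append(cv2.resize(p[165:275,255:365] if n=="top" else p[190:290,250:400],None,fx=4 if n=="side" else 4,fy=4)[:400,:400 if n=="side" else 440])
cv2.imwrite("pics/c6.png",np.hstack([o[:400,:400] for o in O]))
for n in("top","side"):
    p=cv2.imread(f"pics/{n}6.png")
    print("short",n,fit(n,p,rect(52,36,20),(476,14,24),False,True,span=12))
Ry=Rn.from_euler('y',-th).as_matrix();q=(604.8,133.5,-3.9)
X=((rect(70,36,20)+[0,0,0])@Ry.T)
x0=np.array([604.8,133.5])+Rn.from_euler('z',-3.9,degrees=True).as_matrix()[:2,:2]@[36*np.cos(th),0]
X[:,2]+=14+36*np.sin(th)
print("long on bed expect",x0.round(1),-3.9,fit("top",cv2.imread("pics/top6.png"),X,(*x0,-3.9),False,True,span=12))
print("side",fit("side",cv2.imread("pics/side6.png"),X,(*x0,-3.9),False,True,span=12))
E
```

```text
time_s: 14.55
ee_pos: [485.6, -11.6, 173.6]
ee_rot: [-180.0, 0.4, -4.1]
force: [0.6, 0.9, -1.1]
gripper_width: 61.6
grasp_force: 0.0
time_s: 14.95
ee_pos: [467.0, -131.3, 175.4]
ee_rot: [-180.0, 0.1, 24.6]
force: [0.6, 0.3, 0.2]
gripper_width: 61.8
grasp_force: 0.0
short top (array([474.6,  16.9,  15.9]), np.float64(6.3))
short side (array([472.2,  21.5,  14.8]), np.float64(7.4))
long on bed expect [638.5 131.2] -3.9 (array([642.8, 128.6,  -3.1]), np.float64(15.2))
side (array([647.3, 121.7,  -3.8]), np.float64(12.8))
```

View pics/c6.png

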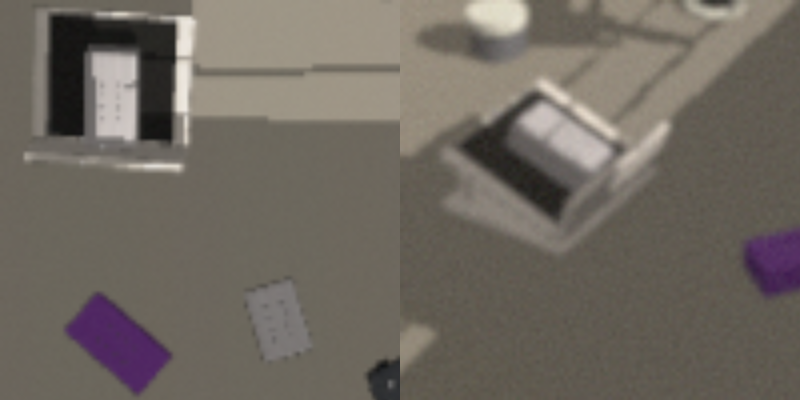

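```bash
python3 - <<'E'
from fit import *
g=cv2.cvtColor(cv2.imread("pics/top6.png"),cv2.COLOR_BGR2GRAY).astype(np.float32)
Ry=Rn.from_euler('y',-th).as_matrix();q=(604.8,133.5,-3.9)
def pix(X): return proj("top",(X@Ry.T+[0,0,14])@Rn.from_euler('z',q[2],degrees=True).as_matrix().T+[q[0],q[1],0])
def prof(z,xs,ys=None,ax=0):
    o=[]
    for x in xs:
        s=np.linspace(*(ys),40);X=np.c_[0*s+x,s,0*s+z] if ax==0 else np.c_[s,0*s+x,0*s+z]
        o.append((int(x),int(samp(g,pix(X)).mean())))
    print(o)
prof(20,range(-16,90,2),(-14,10)); prof(20,range(-34,34,2),(15,60),1); prof(34,range(-16,14,1),(-14,10)); prof(34,range(-16,14,1),(-45,-25))
E
```

```text
[(-16, 107), (-14, 116), (-12, 132), (-10, 135), (-8, 130), (-6, 123), (-4, 108), (-2, 102), (0, 102), (2, 108), (4, 111), (6, 112), (8, 131), (10, 161), (12, 189), (14, 189), (16, 189), (18, 189), (20, 187), (22, 183), (24, 181), (26, 186), (28, 184), (30, 180), (32, 176), (34, 182), (36, 185), (38, 182), (40, 181), (42, 181), (44, 180), (46, 172), (48, 173), (50, 181), (52, 185), (54, 189), (56, 190), (58, 190), (60, 189), (62, 189), (64, 188), (66, 184), (68, 167), (70, 134), (72, 84), (74, 64), (76, 45), (78, 24), (80, 22), (82, 22), (84, 21), (86, 25), (88, 32)]
[(-34, 31), (-32, 31), (-30, 32), (-28, 32), (-26, 32), (-24, 37), (-22, 69), (-20, 120), (-18, 185), (-16, 192), (-14, 192), (-12, 191), (-10, 193), (-8, 188), (-6, 186), (-4, 192), (-2, 192), (0, 192), (2, 190), (4, 181), (6, 181), (8, 162), (10, 118), (12, 108), (14, 100), (16, 82), (18, 28), (20, 20), (22, 20), (24, 21), (26, 21), (28, 21), (30, 21), (32, 21)]
[(-16, 102), (-15, 102), (-14, 102), (-13, 102), (-12, 104), (-11, 106), (-10, 109), (-9, 115), (-8, 122), (-7, 130), (-6, 133), (-5, 134), (-4, 133), (-3, 130), (-2, 128), (-1, 123), (0, 115), (1, 107), (2, 102), (3, 102), (4, 102), (5, 103), (6, 106), (7, 109), (8, 110), (9, 110), (10, 109), (11, 112), (12, 121), (13, 130)]
[(-16, 102), (-15, 102), (-14, 103), (-13, 103), (-12, 103), (-11, 109), (-10, 126), (-9, 143), (-8, 163), (-7, 186), (-6, 209), (-5, 207), (-4, 177), (-3, 146), (-2, 126), (-1, 116), (0, 105), (1, 102), (2, 103), (3, 104), (4, 103), (5, 103), (6, 102), (7, 101), (8, 99), (9, 97), (10, 94), (11, 90), (12, 84), (13, 63)]
```

```bash
python3 - <<'E'
from fit import *
Ry=Rn.from_euler('y',-th).as_matrix();Rz=Rn.from_euler('z',-3.9,degrees=True).as_matrix()
for n in("top","side"):
    P=cloud(n,np.load(n+"6.npy"));B=((P-[604.8,133.5,0])@Rz-[0,0,14])@Ry
    m=(B[...,0]>8)&(B[...,0]<64)&(np.abs(B[...,1]+1)<14)&(np.abs(B[...,2]-20)<14)
    q=B[m];w=np.ones(len(q),bool);A=np.c_[q[:,:2],np.ones(len(q))]
    for _ in range(5):
        s=np.linalg.lstsq(A[w],q[w][:,2],rcond=None)[0];w=np.abs(q[:,2]-A@s)<4
    print(n,m.sum(),w.sum(),"slopes rad",s.round(3),"z mid",(s@[35,0,1]).round(1))
    if n=="top":
        for x in range(-4,90,5):
            k=(np.abs(B[...,0]-x)<2.5)&(np.abs(B[...,1]+2)<10);print(x,np.median(B[k][:,2]).round(1) if k.any() else None,end="; ")
        for y in range(-40,45,5):
            k=(np.abs(B[...,1]-y)<2.5)&(np.abs(B[...,0]-40)<20);print("y",y,np.median(B[k][:,2]).round(1) if k.any() else None,end="; ")
p=cv2.imread("pics/top6.png");s=cv2.imread("pics/side6.png")
cv2.imwrite("pics/c7.png",np.hstack([cv2.resize(p[168:213,262:307],(400,400),interpolation=cv2.INTER_CUBIC),cv2.resize(s[203:263,255:315],(400,400),interpolation=cv2.INTER_CUBIC)]))
E
```

```text
top 191 181 slopes rad [-1.8000e-02  5.1000e-02  1.9301e+01] z mid 18.7
-4 31.4; 1 19.1; 6 16.9; 11 20.2; 16 19.3; 21 18.3; 26 18.3; 31 19.0; 36 19.2; 41 17.7; 46 17.5; 51 17.5; 56 18.7; 61 17.7; 66 19.0; 71 5.8; 76 -1.0; 81 0.7; 86 -44.4; y -40 -1.4; y -35 -0.4; y -30 -1.2; y -25 0.1; y -20 3.2; y -15 18.5; y -10 18.3; y -5 18.3; y 0 18.8; y 5 18.6; y 10 19.6; y 15 18.5; y 20 -0.8; y 25 -1.1; y 30 -0.6; y 35 -2.0; y 40 -2.0; side 161 161 slopes rad [ 2.0000e-03 -1.4000e-02  1.9983e+01] z mid 20.0
```

View pics/c7.png

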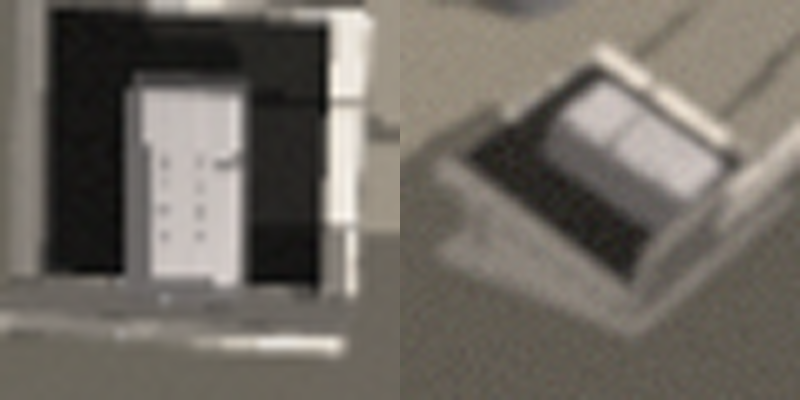

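The long block lies flat in the middle with its lower end touching the lip: no dark gap, depth slopes ≤0.05 rad, side ≤0.02. The short block is at (474.6, 16.9), yaw 15.9°.

```bash
python3 go.py 474.6 16.7 80 15.7
```

```text
t 15.1 tip [ 467.2 -128.7  150.2] yaw 24.4 F [-0.1 -0.1 -0.5] w 61.6 gf 0.0 j6 36.0 | shares [ 0.446 -0.861  0.469] turn 0.193
```

```bash

python3 -m creep '[[[0.446,-0.861,0.1,0.193],[0.446,-0.861,0.3,0.193],[0.446,-0.861,0.47,0.193],[0.446,-0.861,0.47,0.193],[0.446,-0.861,0.47,0.193],[0.446,-0.861,0.47,0.193]]]'
python3 go.py 474.6 16.7 4 15.7
```

```text
time_s: 15.65
ee_pos: [474.9, 17.7, 105.7]
ee_rot: [-180.0, 0.1, 15.8]
force: [0.4, -0.0, -0.6]
gripper_width: 61.6
grasp_force: 0.0
t 15.7 tip [474.9  17.7  80.7] yaw 15.8 F [ 0.4 -0.  -0.6] w 61.6 gf 0.0 j6 62.0 | shares [-0.003  0.006  0.511] turn 0.003
```

```bash

python3 -m creep '[[[-0.003,0.006,0.25,0],[-0.003,0.006,0.4,0],[-0.003,0.006,0.48,0],[-0.003,0.006,0.505,0],[-0.003,0.006,0.508,0],[-0.003,0.006,0.508,0]]]'
python3 -m creep '[[[0,0,0,0],[0,0,0,0],[0,0,0,0],[0,0,0,0],[0,0,0,0]]]' 0.2 30
python3 go.py 474.6 16.7 4 15.7
python3 -m creep '[[[0,0,-0.05,0],[0,0,-0.3,0],[0,0,-0.6,0],[0,0,-0.85,0],[0,0,-0.85,0],[0,0,-0.85,0]]]'
python3 go.py 624.1 131.7 120 -3.9
```

```text
time_s: 16.25
ee_pos: [476.0, 15.5, 30.9]
ee_rot: [179.9, -0.1, 15.8]
force: [0.5, 0.1, 0.0]
gripper_width: 61.9
grasp_force: 0.0
time_s: 16.75
ee_pos: [475.1, 16.2, 30.2]
ee_rot: [-180.0, -0.0, 15.8]
force: [-1.7, 2.2, 5.8]
gripper_width: 35.8
grasp_force: 30.0
t 16.8 tip [475.1  16.2   5.2] yaw 15.8 F [-1.7  2.2  5.8] w 35.8 gf 30.0 j6 62.0 | shares [-0.002 -0.004  0.008] turn 0.002
time_s: 17.35
ee_pos: [475.2, 15.8, 157.9]
ee_rot: [179.9, -0.1, 15.8]
force: [0.1, 1.4, -3.3]
gripper_width: 36.3
grasp_force: 30.0
t 17.4 tip [475.2  15.8 132.9] yaw 15.8 F [ 0.1  1.4 -3.3] w 36.3 gf 30.0 j6 62.0 | shares [ 1.166 -0.473  0.087] turn 0.438
```

```bash

python3 -m creep '[[[0.6,-0.24,0,0],[0.6,-0.24,0,0],[0.6,-0.24,0,0],[0.6,-0.24,0,0]]]'
python3 -m creep '[[[0.566,-0.233,0,0.438],[0.566,-0.233,0,0.438],[0.566,-0.233,0.2,0.438],[0.566,-0.233,0.3,0.438],[0.566,-0.233,0.3,0.438],[0.566,-0.233,0.3,0.438]]]'
python3 go.py 624.1 131.7 60 -3.9
```

```text
time_s: 17.75
ee_pos: [550.3, 75.7, 154.3]
ee_rot: [-179.9, 0.3, 15.9]
force: [-0.8, -1.0, -1.7]
gripper_width: 35.5
grasp_force: 30.0
time_s: 18.35
ee_pos: [622.5, 131.0, 111.5]
ee_rot: [180.0, 0.2, -3.9]
force: [0.8, -1.0, -2.3]
gripper_width: 35.8
grasp_force: 30.0
t 18.4 tip [622.5 131.   86.5] yaw -3.9 F [ 0.8 -1.  -2.3] w 35.8 gf 30.0 j6 95.0 | shares [ 0.011 -0.006  0.176] turn -0.0
```

```bash

python3 -m creep '[[[0.011,-0.006,0.08,0],[0.011,-0.006,0.15,0],[0.011,-0.006,0.176,0],[0.011,-0.006,0.176,0],[0.011,-0.006,0.176,0]]]'
python3 go.py 624.1 131.7 55.5 -3.9
python3 -m creep '[[[0,0,0.008,0],[0,0,0.016,0],[0,0,0.024,0],[0,0,0.03,0],[0,0,0.03,0]]]'
python3 go.py 621.5 131.7 47 -3.9
```

```text
time_s: 18.85
ee_pos: [625.7, 132.6, 86.0]
ee_rot: [180.0, -0.0, -3.9]
force: [0.3, -0.2, -2.1]
gripper_width: 35.6
grasp_force: 30.0
t 18.9 tip [625.7 132.6  61. ] yaw -3.9 F [ 0.3 -0.2 -2.1] w 35.6 gf 30.0 j6 95.0 | shares [-0.011  0.007  0.037] turn -0.0
time_s: 19.35
ee_pos: [626.0, 132.7, 82.9]
ee_rot: [180.0, -0.0, -3.9]
force: [-3.9, 0.2, 6.3]
gripper_width: 35.9
grasp_force: 30.0
t 19.4 tip [626.  132.7  57.9] yaw -3.9 F [-3.9  0.2  6.3] w 35.9 gf 30.0 j6 95.0 | shares [-0.03   0.009  0.072] turn 0.0
```

```bash

python3 -m creep '[[[0,0,-0.03,0],[-0.013,0.004,-0.03,0],[-0.013,0.004,-0.02,0],[-0.013,0.004,0,0],[-0.013,0.004,0,0]]]'
python3 -m creep '[[[0,0,0,0],[-0.003,0,0.01,0],[-0.006,0,0.02,0],[-0.009,0,0.03,0],[-0.011,0,0.04,0],[-0.014,0,0.05,0],[-0.014,0,0.05,0]]]' 0.2 8
python3 go.py 621.5 131.7 47 -3.9
```

```text
time_s: 19.85
ee_pos: [623.6, 132.2, 81.7]
ee_rot: [180.0, 0.0, -3.9]
force: [-2.3, -0.2, 2.7]
gripper_width: 35.5
grasp_force: 30.0
time_s: 20.55
ee_pos: [621.7, 132.3, 73.7]
ee_rot: [-180.0, -0.0, -3.9]
force: [0.3, 1.0, -1.5]
gripper_width: 35.9
grasp_force: 8.0
t 20.6 tip [621.7 132.3  48.7] yaw -3.9 F [ 0.3  1.  -1.5] w 35.9 gf 8.0 j6 95.0 | shares [-0.001  0.004  0.011] turn -0.0
```

```bash

python3 -m creep '[[[0,0,0.005,0],[-0.001,0.002,0.011,0],[-0.001,0.002,0.011,0]]]'
python3 -m creep '[[[0,0,0,0],[0,0,0,0],[0,0,0,0]]]' - 3
python3 -m creep '[[[0,0,0,0],[0,0,0,0],[0,0,0,0]]]' 0.55
python3 -m creep '[[[0,0,-0.2,0],[0,0,-0.5,0],[0,0,-0.7,0],[0,0,-0.7,0],[0,0,-0.7,0]]]' 0.8
python3 -m creep '[[[-0.5,-1,0,0],[-0.5,-1,0,0],[-0.5,-1,0,0],[-0.5,-1,0,0],[-0.5,-1,0,0]]]'
python3 -m creep '[[[-0.5,-0.3,0,0],[-0.5,-0.3,0,0],[-0.5,-0.3,0,0],[-0.5,-0.3,0,0]]]'
python3 - <<'E'
from fit import *
O=[];Ry=Rn.from_euler('y',-th).as_matrix();Rz=Rn.from_euler('z',-3.9,degrees=True).as_matrix()
for n in("top","side"):
    p,d=grab_frame(n);cv2.imwrite(f"pics/{n}8.png",p);np.save(f"{n}8.npy",d)
    P=cloud(n,d);B=((P-[604.8,133.5,0])@Rz-[0,0,14])@Ry
    m=(B[...,0]>6)&(B[...,0]<48)&(np.abs(B[...,1]+1)<14)&(np.abs(B[...,2]-40)<14)
    q=B[m];w=np.ones(len(q),bool);A=np.c_[q[:,:2],np.ones(len(q))]
    for _ in range(5):
        s=np.linalg.lstsq(A[w],q[w][:,2],rcond=None)[0];w=np.abs(q[:,2]-A@s)<4
    print(n,m.sum(),w.sum(),"slopes rad",s.round(3),"z mid",(s@[27,0,1]).round(1))
p=cv2.imread("pics/top8.png");s=cv2.imread("pics/side8.png")
cv2.imwrite("pics/c8.png",np.hstack([cv2.resize(p[168:213,262:307],(400,400),interpolation=cv2.INTER_CUBIC),cv2.resize(s[203:263,255:315],(400,400),interpolation=cv2.INTER_CUBIC)]))
for L,z in((52,40),(70,20)):
    X=rect(L,36,z)@Ry.T;o=L/2+1.5-0*z
    c=np.array([o,0,0])@Ry.T;X[:,2]+=14+c[2];x0=np.array([604.8,133.5])+Rz[:2,:2]@c[:2]
    r,v=fit("top",p,X,(*x0,-3.9),False,True,span=6);dd=Rz[:2,:2].T@(r[:2]-[604.8,133.5]);print("L",L,"bed x",(dd[0]/np.cos(th)).round(1),"y",dd[1].round(1),"yaw",r[2],v)
E
python3 go.py 443 333 8
```

```text
time_s: 20.85
ee_pos: [621.6, 132.3, 72.7]
ee_rot: [-180.0, -0.0, -3.9]
force: [-1.9, 2.3, 2.3]
gripper_width: 35.8
grasp_force: 8.0
time_s: 21.15
ee_pos: [621.6, 132.3, 72.6]
ee_rot: [-180.0, -0.0, -3.9]
force: [-1.5, 2.7, 3.0]
gripper_width: 36.0
grasp_force: 3.0
time_s: 21.45
ee_pos: [621.3, 131.7, 71.9]
ee_rot: [180.0, 0.0, -3.9]
force: [0.9, -0.3, 0.2]
gripper_width: 48.3
grasp_force: 0.0
time_s: 21.95
ee_pos: [621.7, 131.9, 177.9]
ee_rot: [180.0, -0.1, -3.9]
force: [-0.1, -0.1, -0.2]
gripper_width: 70.4
grasp_force: 0.0
time_s: 22.45
ee_pos: [554.6, 288.7, 175.3]
ee_rot: [179.9, 0.2, -3.7]
force: [0.0, -0.4, 1.0]
gripper_width: 70.4
grasp_force: 0.0
time_s: 22.85
ee_pos: [485.3, 335.8, 176.6]
ee_rot: [179.9, 0.0, -3.9]
force: [0.4, 0.2, -0.1]
gripper_width: 70.7
grasp_force: 0.0
top 149 142 slopes rad [-1.4000e-02  3.6000e-02  3.9065e+01] z mid 38.7
side 33 33 slopes rad [-4.9000e-02 -2.0000e-03  4.1282e+01] z mid 40.0
L 52 bed x 29.7 y -1.8 yaw -3.2 16.0
L 70 bed x 35.9 y -1.1 yaw -7.1 15.2
t 22.9 tip [486.4 335.4 152. ] yaw -4.0 F [-0.4  0.2  0.4] w 70.4 gf 0.0 j6 117.0 | shares [-0.288  0.036  0.96 ] turn 0.0
```

View pics/c8.png

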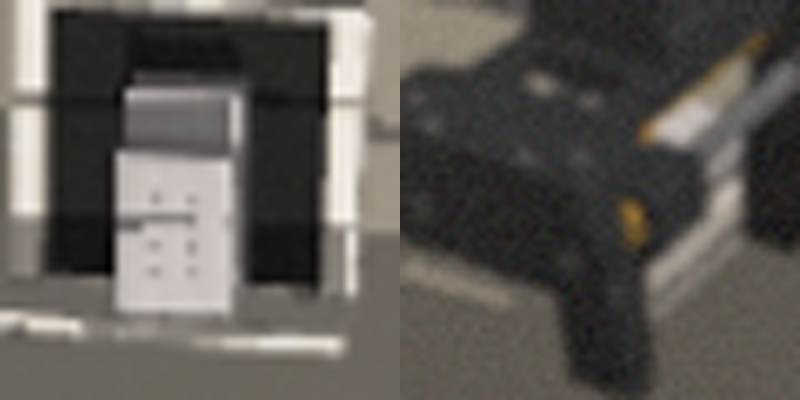

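The short block sits flat on the long one at bed x≈29.7, y≈−2, with slopes ≤0.05 (top crop). Next is the large mount.

```bash

python3 -m creep '[[[-0.288,0.036,0.1,0],[-0.288,0.036,0.4,0],[-0.288,0.036,0.7,0],[-0.288,0.036,0.9,0],[-0.288,0.036,0.95,0],[-0.288,0.036,0.953,0],[-0.288,0.036,0.953,0]]]' 0.78
python3 -m creep '[[[0,0,0,0],[0,0,0,0],[0,0,0,0],[0,0,0,0],[0,0,0,0]]]' 0.4 12
python3 go.py 443 333 8
python3 -m creep '[[[0,0,-0.1,0],[0,0,-0.4,0],[0,0,-0.7,0],[0,0,-0.7,0],[0,0,-0.7,0]]]'
python3 go.py 439.6 -353.4 110
```

```text
time_s: 23.65
ee_pos: [443.4, 334.4, 35.7]
ee_rot: [-179.9, -0.1, -4.0]
force: [0.5, -0.5, -0.0]
gripper_width: 68.5
grasp_force: 0.0
time_s: 24.15
ee_pos: [442.5, 334.8, 35.7]
ee_rot: [-179.9, -0.1, -3.9]
force: [-0.8, -1.6, 6.4]
gripper_width: 49.9
grasp_force: 12.0
t 24.1 tip [442.5 334.8  10.7] yaw -3.9 F [-0.8 -1.6  6.4] w 49.9 gf 12.0 j6 119.0 | shares [0.004 0.012 0.018] turn 0.0
time_s: 24.65
ee_pos: [442.2, 334.8, 141.3]
ee_rot: [-179.9, -0.2, -3.9]
force: [0.6, -0.9, -1.1]
gripper_width: 49.3
grasp_force: 12.0
t 24.6 tip [442.2 334.8 116.3] yaw -3.9 F [ 0.6 -0.9 -1.1] w 49.3 gf 12.0 j6 119.0 | shares [0.294 4.579 0.035] turn 0.0
```

```bash

python3 -m creep '[[[0.06,0.916,0,0],[0.06,0.916,0,0],[0.06,0.916,0,0],[0.06,0.916,0,0]]]'
python3 -m creep '[[[0.06,0.916,0,0],[0.06,0.916,0,0],[0.06,0.916,0,0],[0.06,0.916,0,0]]]'
python3 -m creep '[[[0.06,0.916,0,0],[0.06,0.916,0,0],[0.06,0.916,0,0],[0.06,0.916,0,0]]]'
python3 -m creep '[[[0.06,0.916,0,0],[0.06,0.916,0,0],[0.06,0.916,0,0],[0.06,0.916,0,0]]]'
python3 -m creep '[[[0.055,0.915,0.2,0],[0.055,0.915,0.3,0],[0.055,0.915,0.4,0],[0.055,0.915,0.4,0],[0.055,0.915,0.4,0],[0.055,0.915,0.4,0]]]'
python3 go.py 439.6 -353.4 12.5
```

```text
time_s: 25.05
ee_pos: [439.6, 193.0, 137.5]
ee_rot: [179.9, 0.2, -4.1]
force: [0.4, 0.9, -0.5]
gripper_width: 49.7
grasp_force: 12.0
time_s: 25.45
ee_pos: [440.2, 56.1, 138.3]
ee_rot: [180.0, 0.1, -4.2]
force: [0.1, -0.1, -1.1]
gripper_width: 49.6
grasp_force: 12.0
time_s: 25.85
ee_pos: [440.6, -81.2, 138.8]
ee_rot: [180.0, 0.0, -4.1]
force: [-0.0, 1.0, -1.0]
gripper_width: 49.5
grasp_force: 12.0
time_s: 26.25
ee_pos: [440.7, -218.7, 138.9]
ee_rot: [180.0, -0.0, -4.1]
force: [0.2, -0.6, -0.6]
gripper_width: 49.6
grasp_force: 12.0
time_s: 26.85
ee_pos: [439.6, -351.6, 79.3]
ee_rot: [-179.9, 0.0, -3.8]
force: [-0.0, -0.6, -1.2]
gripper_width: 49.3
grasp_force: 12.0
t 26.9 tip [ 439.6 -351.6   54.3] yaw -3.8 F [-0.  -0.6 -1.2] w 49.3 gf 12.0 j6 43.0 | shares [0.001 0.013 0.279] turn 0.0
```

```bash

python3 -m creep '[[[0.001,0.01,0.12,0],[0.001,0.01,0.2,0],[0.001,0.01,0.24,0],[0.001,0.01,0.26,0],[0.001,0.01,0.27,0],[0.001,0.01,0.278,0],[0.001,0.01,0.278,0],[0.001,0.01,0.278,0]]]'
python3 go.py 439.6 -353.4 12.7
```

```text
time_s: 27.65
ee_pos: [439.1, -355.7, 38.0]
ee_rot: [180.0, -0.0, -3.9]
force: [-0.9, 0.1, -1.1]
gripper_width: 49.4
grasp_force: 12.0
t 27.6 tip [ 439.1 -355.7   13. ] yaw -3.9 F [-0.9  0.1 -1.1] w 49.4 gf 12.0 j6 43.0 | shares [ 0.002 -0.015  0.002] turn 0.0
```

```bash

python3 -m creep '[[[0.002,-0.013,0,0],[0.002,-0.013,0.004,0],[0.002,-0.013,0.008,0],[0.002,-0.013,0.008,0]]]'
python3 go.py 439.6 -353.4 12
```

```text
time_s: 28.05
ee_pos: [439.6, -353.5, 37.7]
ee_rot: [-180.0, -0.0, -3.9]
force: [-3.0, 4.1, 10.2]
gripper_width: 49.5
grasp_force: 12.0
t 28.1 tip [ 439.6 -353.5   12.7] yaw -3.9 F [-3.   4.1 10.2] w 49.5 gf 12.0 j6 43.0 | shares [-0.    -0.001  0.004] turn 0.0
```

Contact at tip 12.7, as predicted. Releasing, retreating and checking everything.

```bash

python3 -m creep '[[[0,0,-0.004,0],[0,0,-0.004,0],[0,0,-0.004,0],[0,0,-0.004,0]]]' 0.78
python3 -m creep '[[[0,0,-0.1,0],[0,0,-0.5,0],[0,0,-0.8,0],[0,0,-0.8,0],[0,0,-0.8,0]]]'
python3 -m creep '[[[-0.2,-0.9,0,0],[-0.2,-0.9,0,0],[-0.2,-0.9,0,0],[-0.2,-0.9,0,0],[-0.2,-0.9,0,0]]]'
python3 -m creep '[[[-0.2,-0.6,0,0],[-0.2,-0.6,0,0],[-0.2,-0.6,0,0],[-0.2,-0.6,0,0],[-0.2,-0.6,0,0]]]'
python3 - <<'E'
from fit import *
for n in("top","side"):
    p,d=grab_frame(n);cv2.imwrite(f"pics/{n}9.png",p);np.save(n+"9.npy",d)
p=cv2.imread("pics/top9.png")
for nm,r,c,ri in(("large",25,(439.6,-353.4,0),36),("small",15,(665.5,-160,0),26)):
    print(nm,fit("top",p,cyl(r,2,22),c,True,False,span=6),"dish",fit("top",p,circ(ri,6),c,False,False,span=6))
P=cloud("top",np.load("top9.npy"))
for nm,c,r in(("large",(439.6,-353.4),18),("small",(665.5,-160),11)):
    m=np.hypot(P[...,0]-c[0],P[...,1]-c[1])<r;q=P[m];q=q[np.abs(q[:,2]-20)<10];s=np.linalg.lstsq(np.c_[q[:,:2]-c,np.ones(len(q))],q[:,2],rcond=None)[0];print(nm,len(q),s.round(3))
for nm,r,h,c in(("eye",20,60,(682,353,0)),("pill",24,36,None)):
    for f in(0,9):
        if c: print(nm,f,fit("top",cv2.imread(f"pics/top{f}.png"),cyl(r,0,h),c,True,False))
s=cv2.imread("pics/side9.png")
cv2.imwrite("pics/c9.png",np.vstack([p[100:300,80:500].repeat(1,0),s[130:330,150:570]]))
E
```

```text
time_s: 28.45
ee_pos: [439.3, -353.4, 36.9]
ee_rot: [-180.0, 0.0, -3.9]
force: [0.2, 0.6, -0.6]
gripper_width: 68.9
grasp_force: 0.0
time_s: 28.95
ee_pos: [440.5, -354.7, 160.2]
ee_rot: [179.8, -0.2, -3.9]
force: [-1.2, 0.2, 0.1]
gripper_width: 68.8
grasp_force: 0.0
time_s: 29.45
ee_pos: [418.2, -215.8, 156.1]
ee_rot: [-180.0, 0.1, -3.8]
force: [0.1, 0.7, 0.4]
gripper_width: 68.6
grasp_force: 0.0
time_s: 29.95
ee_pos: [395.7, -126.5, 157.3]
ee_rot: [180.0, -0.0, -4.0]
force: [-0.0, 0.7, 0.6]
gripper_width: 68.5
grasp_force: 0.0
large (array([ 4.397e+02, -3.538e+02, -2.000e-01]), np.float64(17.4)) dish (array([ 440.3, -348.4,    2.2]), np.float64(9.5))
small (array([ 666.3, -162. ,   -0. ]), np.float64(17.2)) dish (array([ 661.5, -154.9,    1.3]), np.float64(9.9))
large 130 [-1.3000e-02 -4.0000e-03  2.0928e+01]
small 50 [ 0.08  -0.07  20.041]
eye 0 (array([691.4, 364.9,   2.5]), np.float64(13.0))
eye 9 (array([691.3, 364.8,   3.3]), np.float64(13.0))
```

View pics/c9.png

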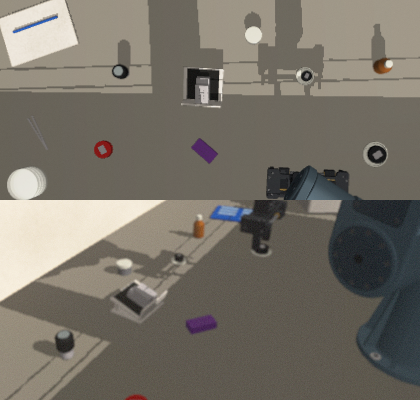

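The final view shows both mounts inside their dishes: offsets about 0.4 mm and 2 mm, heights about 22 mm. Both blocks are on the rack, and the bystanders and look-alikes are where they started. Handing in.

```bash
python3 -c "
from cell import manip
print(manip.hand_in())"
```

```text
the job is handed in; nothing more can be done
None
```

I handed the job in at about 30 s: both mounts are in their own dishes, the long block is flat on the rack against the lip with the short block flat on top, and the eyepiece, bottle and pot were not touched; the hand-in returned no verdict.

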